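# Load the sample carrier and hold it over the balance

### The arm

A 6-joint arm with a two-finger parallel gripper is mounted at the origin on the work surface. World frame = base frame: x ahead of the robot, y to its left, z up, the work surface at z = 0. Lengths are in m, angles in rad, forces in N, time in s.
With the tool pointing down it reaches from about 0.3 to 0.95 m from the base axis. Payload 3.1 kg.
Tool frame: the origin (TCP) lies at the centre of the arm's flange, where the gripper is bolted on; the fingertips stand 173 mm ahead of it and the grasp point (between the pads) lies 155 mm ahead of it; z points along the fingers, y is the line along which they close (so a half turn about z gives the same grasp; the last joint's range is limited). The gripper opens to 85 mm and grips with 20 to 120 N. Pads are 22 mm wide; open, the fingers measure 114 mm over their backs; the gripper's body (76 mm by 85 mm) begins 54 mm behind the grasp point. The pads swing forward as they close: fully open they stand 13 mm farther back than shut.
Start: joints at [-1.348, 0.308, 1.634, -0, 1.2, -0.07], TCP at [0.18, -0.598, 0.405] pointing down, gripper open.
Joint ranges: [-3.06, 3.06], [-0.79, 1.96], [0.05, 2.63], [-1.19, 4.34], [0.05, 2.64], [-2.94, 2.94]. Speed limits (rad/s): [2.79, 2.79, 3.14, 3.14, 3.14, 3.14].

### API

Orientations are given as a 3x3 rotation matrix whose columns are the frame's x, y, z axes.
In Python, from cell import sense, get_image, close_job gives the robot as it stands.
- The arm moves only by the tool play_rows, never from a script. Its argument "targets" is text: rows parted by semicolons, each of 5 numbers parted by spaces: the shift along the tool's x, y, z normalised to -1 to 1, where 1 is 0.03 m, then the turn about the tool's z normalised to -1 to 1, where 1 is 10 degrees, then the opening, from 0 (shut) to 1 (fully open). In form: dx dy dz twist jaw; .... A call has 1 to 12 rows; each row shifts and turns the commanded pose from where the row before left it, along the tool's axes as they then stand; what a row does not reach is not made up. A row lasts 1/8 s, in which the tool goes at most 62.5 mm and 10.7 degrees, less where a joint would pass 70% of its speed; a pose out of reach is approached as far as the arm can. A call with a number of a shift or a turn outside -1 to 1 is refused whole. A call with a gripper value outside its range is refused whole. The fingers move at their own pace and stop on an object; "newtons" is the grip in N (left out, the last holds). Time passes only in rows, so rows that do not move let the fingers close. It gives the time, the measured TCP pose, the force, the opening and the grip force at its end, in the units of the state.
- sense(): the state, without advancing time (a new reading comes with each control period).
- get_image(name): name is "scene" or "top" or "wrist"; returns a dict with "color" (384x512x3 uint8, red, green, blue), "camera_matrix" (3x3 intrinsics, pixels), "T" (4x4, takes a point from camera to world coordinates). Camera axes: x right, y up, looking along -z (the intrinsics and any distortion apply to the point x, -y, -z); pixel columns grow to the right and rows downward; lengths in m; the calibration is good to about 2 mm. A picture is of the moment at which its call begins. There is no depth.
- close_job(): hands the job in; it is judged then, once.
The state is a dict: "clock": time; "joint_pos": joint angles; "joint_vel": joint speeds; "joint_torque": joint torques, N m; "tcp_pos": TCP position; "tcp_rot": TCP orientation; "wrist_force": force on the tool from outside, world axes, zero at the start; "ft_torque": the same for the moment, N m; "finger_gap": opening from 0.0 (shut) to 1.0 (fully open); "grip_force": force on a finger pad.
Only numpy, scipy, OpenCV 4.12 (cv2) and the standard library are available. Lean on these libraries where they do the work, as an engineer would, in place of code of your own. Each camera call takes 0.05 s, during which the arm holds its last target. There are 200 camera calls.

### The job

Set the two tall closed sample tins upright into the carrier, one in the cell at each end, without dropping them. Then lift the carrier by its handle, carry it level so that the loose steel ball stays in its pocket, and finish holding it still and level by the handle, roughly a hand's width (about 8 cm) clear above the middle of the balance's pan, without putting it down or letting go. Leave the squat cups where they stand.

Things in the scene. Friction and masses are not known exactly. Their poses are not given: they have to be found in the camera images.
- carrier_handle (a point): centre of the carrier's handle: a black plastic bar 80 mm long (x), 14 mm thick (y), 20 mm high, bridging the carrier's middle on two thin legs 36 mm either side of this point along x; free space beside and below it. Pinch its middle across its thickness. The point is 82 mm above the carrier's underside; x runs along bar and carrier, z up
- carrier_base (a point): centre of the carrier's underside; x along its length, z up. The carrier is a loose aluminium tray 252 mm long, 76 mm wide, outer walls 18 mm high, 0.36 kg (about 0.75 kg loaded), the same either way round, with a cell at each end, the ball's pocket in the middle and the handle bar above that
- cell_a (a point): centre of the floor of the carrier's cell at its -x end: a rectangular cell, 62 mm long by 70 mm wide inside, walls rising 14 mm above this floor (18 mm above the bench). Axes are the carrier's: x along its length, z up
- cell_b (a point): centre of the floor of the carrier's cell at its +x end: a rectangular cell, 62 mm long by 70 mm wide inside, walls rising 14 mm above this floor (18 mm above the bench). Axes are the carrier's: x along its length, z up
- pocket (a point): middle of the ball's pocket, below the handle, 16.5 mm above the carrier's underside (where the ball's centre is when the ball is in the middle). The pocket is a round rim 34 mm across inside, only 5 mm high; the ball rolls about freely in it and climbs out over the rim if the carrier is tipped by more than about 50 degrees or jerked
- ball_center (a point): centre of the loose polished steel ball, 25 mm in diameter, 64 g, lying in the carrier's pocket
- tin_1_center (a point): tall closed cylindrical sample tin of plain steel, 50 mm in diameter, 75 mm tall (its top 4 mm is a lid step 44 mm across), about 0.15 kg, standing upright on the bench. The point is its centre, 37.5 mm above its underside; z is its upright axis. The two tins are alike and interchangeable
- tin_2_center (a point): tall closed cylindrical sample tin of plain steel, 50 mm in diameter, 75 mm tall (its top 4 mm is a lid step 44 mm across), about 0.15 kg, standing upright on the bench. The point is its centre, 37.5 mm above its underside; z is its upright axis. The two tins are alike and interchangeable
- pan (a point): centre of the upper face of the balance's flat steel pan, 51 mm above the bench; the pan is 150 mm (x) by 180 mm (y), on a low cream bench balance 200 by 200 mm fixed to the bench; the highest part of the balance is the pan
- cup_1_center (a point): plain steel squat open cup, 58 mm across, 34 mm tall; not part of the job, to be left where it is. The point is its centre, 17 mm above its underside
- cup_2_center (a point): plain steel squat open cup, 58 mm across, 34 mm tall; not part of the job, to be left where it is. The point is its centre, 17 mm above its underside
There are look-alikes about, which are no part of the job. What is shaped like the part that bears tin_2_center but pink is not meant.

How it is judged:
On the way:
1. both tins stand upright in the carrier, one in each end cell, let go, while the carrier still stands on the bench (((x of tin_1_center in the frame of cell_a between -0.012 and 0.012 m and y of tin_1_center in the frame of cell_a between -0.012 and 0.012 m and z of tin_1_center in the frame of cell_a between 0.032 and 0.043 m and angle between the z axis of tin_1_center and the z axis of cell_a, either way round below 0.15 rad and x of tin_2_center in the frame of cell_b between -0.012 and 0.012 m and y of tin_2_center in the frame of cell_b between -0.012 and 0.012 m and z of tin_2_center in the frame of cell_b between 0.032 and 0.043 m and angle between the z axis of tin_2_center and the z axis of cell_b, either way round below 0.15 rad) or (x of tin_1_center in the frame of cell_b between -0.012 and 0.012 m and y of tin_1_center in the frame of cell_b between -0.012 and 0.012 m and z of tin_1_center in the frame of cell_b between 0.032 and 0.043 m and angle between the z axis of tin_1_center and the z axis of cell_b, either way round below 0.15 rad and x of tin_2_center in the frame of cell_a between -0.012 and 0.012 m and y of tin_2_center in the frame of cell_a between -0.012 and 0.012 m and z of tin_2_center in the frame of cell_a between 0.032 and 0.043 m and angle between the z axis of tin_2_center and the z axis of cell_a, either way round below 0.15 rad)) and height (world z) of carrier_base below 0.01 m and contact force between the fingers and tin_1 below 0.1 N and contact force between the fingers and tin_2 below 0.1 N), for 0.2 s.
At the end, for the whole second after the job is handed in: Gripper holds the carrier still, level within 7 degrees, its middle within 60 mm of the pan's centre, its underside 30 to 150 mm above the pan, not touching the balance; one tin upright in each end cell (within 12 mm of its centre, on its floor); ball in its pocket (((x of tin_1_center in the frame of cell_a between -0.012 and 0.012 m and y of tin_1_center in the frame of cell_a between -0.012 and 0.012 m and z of tin_1_center in the frame of cell_a between 0.032 and 0.043 m and angle between the z axis of tin_1_center and the z axis of cell_a, either way round below 0.15 rad and x of tin_2_center in the frame of cell_b between -0.012 and 0.012 m and y of tin_2_center in the frame of cell_b between -0.012 and 0.012 m and z of tin_2_center in the frame of cell_b between 0.032 and 0.043 m and angle between the z axis of tin_2_center and the z axis of cell_b, either way round below 0.15 rad) or (x of tin_1_center in the frame of cell_b between -0.012 and 0.012 m and y of tin_1_center in the frame of cell_b between -0.012 and 0.012 m and z of tin_1_center in the frame of cell_b between 0.032 and 0.043 m and angle between the z axis of tin_1_center and the z axis of cell_b, either way round below 0.15 rad and x of tin_2_center in the frame of cell_a between -0.012 and 0.012 m and y of tin_2_center in the frame of cell_a between -0.012 and 0.012 m and z of tin_2_center in the frame of cell_a between 0.032 and 0.043 m and angle between the z axis of tin_2_center and the z axis of cell_a, either way round below 0.15 rad)) and distance between ball_center and pocket below 0.014 m and angle between carrier_base's own z axis and vertical below 0.12 rad and horizontal distance between carrier_base and pan below 0.06 m and height (world z) of carrier_base between 0.081 and 0.201 m and linear speed of carrier below 0.03 m/s and contact force between the fingers and carrier above 1 N and contact force between carrier and balance below 0.05 N); the arm keeps its last pose, push and grip.
It fails at once if the ball left its pocket (distance between ball_center and pocket above 0.02 m).
It fails at once if the carrier was tipped by more than 0.4 rad (23 degrees) (angle between carrier_base's own z axis and vertical above 0.4 rad).
It fails at once if a tin was dropped (falling free at over 0.7 m/s) ((linear speed of tin_1 above 0.7 m/s and contact force between the fingers and tin_1 below 0.05 N) or (linear speed of tin_2 above 0.7 m/s and contact force between the fingers and tin_2 below 0.05 N)).
It fails at once if a squat cup was shifted by more than 30 mm (distance of any of cup_1_center, cup_2_center from where it was at the start of the episode above 0.03 m).
It also fails if it takes over 72 s, if anything falls off the work surface, if the arm or the gripper's body presses on something with over 40 N, if the wrist force passes 120 N, or if a joint passes its speed limit or range.

## Working session

There is one attempt and no reset: what is moved stays moved. The work goes in short steps, Python scripts to look and compute and a tool call to move; the robot and the scene stay as the last step left them, time stands still between calls to the robot, and variables do not carry over. Pictures are saved under pics/ and viewed, at most 10 in all, crops included, and the job is handed in when it is done.

Besides the shell and the picture viewer there is one more tool, called after ">>>" as name(argument=value, ...), one argument or row to a line, values as JSON. play_rows: Moves the arm, as the interface text tells. Its arguments: {"type":"object","properties":{"targets":{"type":"string"},"newtons":{"type":"number"}},"required":["targets"]}

```bash
mkdir -p pics; cat > h.py <<'E'
import numpy as np, cv2
from cell import sense, get_image, close_job
def ray(im,u,v,z):
    K=np.array(im["camera_matrix"]);T=np.array(im["T"])
    d=np.linalg.inv(K)@[u,v,1]; d=T[:3,:3]@[d[0],-d[1],-d[2]]
    o=T[:3,3]; return o+d*(z-o[2])/d[2]
def proj(im,p):
    K=np.array(im["camera_matrix"]);T=np.array(im["T"])
    c=T[:3,:3].T@(np.array(p)-T[:3,3]); q=K@[c[0],-c[1],-c[2]]; return q[:2]/q[2]
def save(n,a): cv2.imwrite(f"pics/{n}.png",cv2.cvtColor(a,cv2.COLOR_RGB2BGR))
E
python3 - <<'E'
from h import *
for n in("top","scene"):
    im=get_image(n); save(n+"0",im["color"]); print(n,np.round(im["T"],3).tolist(),np.round(im["camera_matrix"],1).tolist())
    np.savez(f"{n}0.npz",**im)
s=sense();print(s["clock"],s["tcp_pos"],np.round(s["tcp_rot"],3).tolist(),s["finger_gap"])
E
```

```text
top [[-0.001, 0.986, -0.169, 0.448], [-1.0, 0.004, 0.027, -0.001], [0.027, 0.169, 0.985, 0.859], [0.0, 0.0, 0.0, 1.0]] [[348.2, 0.0, 260.5], [0.0, 348.2, 187.3], [0.0, 0.0, 1.0]]
scene [[0.682, -0.415, 0.603, 1.221], [0.732, 0.389, -0.56, -0.628], [-0.002, 0.823, 0.569, 0.681], [0.0, 0.0, 0.0, 1.0]] [[375.3, 0.0, 252.5], [0.0, 375.3, 189.7], [0.0, 0.0, 1.0]]
0.1 [ 0.18027908 -0.5980283   0.40353968] [[0.957, 0.289, -0.0], [0.289, -0.957, 0.002], [0.0, -0.002, -1.0]] 1.0000191945771406
```

View pics/top0.png

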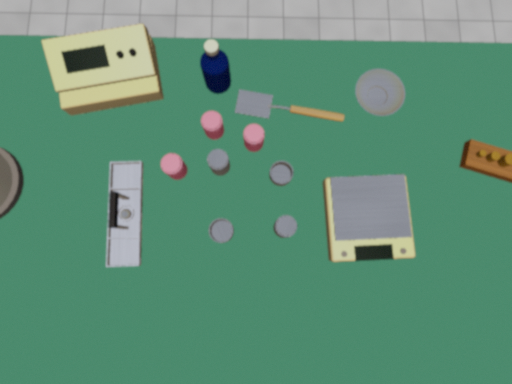

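View pics/scene0.png

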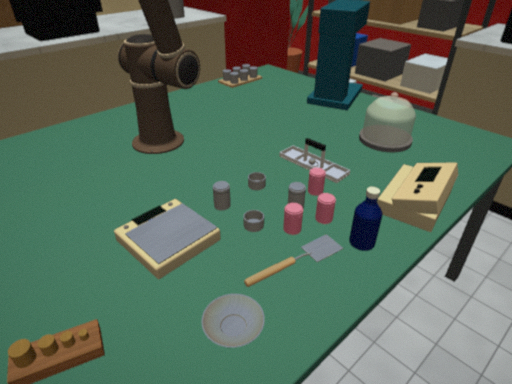

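Top view: carrier at about (125,213), with the handle bar at (114,210). The balance pan is at (371,208). Grey round things are at (218,161), (221,230), (281,173) and (286,226), and pink look-alikes at (212,122), (254,135) and (173,165). Scene view: grey tall tins at (222,195) and (297,195), squat cups at (257,181) and (254,220), pink tins at (317,181), (326,208) and (293,218).

```bash
python3 - <<'E'
from h import *
t=dict(np.load("top0.npz"));s=dict(np.load("scene0.npz"))
for n,p in {"A":(218,157),"B":(221,230),"C":(281,173),"D":(286,226)}.items():
    for z in(.075,.034): 
        w=ray(t,*p,z); print(n,z,w.round(3),"scene px",proj(s,w).round(0))
print("pan",ray(t,371,208,.051)); print("carrier",[ray(t,*c,.018).round(3).tolist() for c in((111,162),(141,162),(141,265),(107,265))]);print("handle",ray(t,114,193,.09),ray(t,114,228,.09))
a=cv2.resize(t["color"][110:280,95:315],None,fx=3.6,fy=3.5,interpolation=cv2.INTER_CUBIC); save("crop0",a)
E
```

```text
A 0.075 [0.653 0.075 0.075] scene px [297. 186.]
A 0.034 [0.664 0.079 0.034] scene px [300. 199.]
B 0.075 [0.486 0.065 0.075] scene px [255. 165.]
B 0.034 [0.488 0.069 0.034] scene px [256. 176.]
C 0.075 [ 0.616 -0.07   0.075] scene px [252. 201.]
C 0.034 [ 0.625 -0.074  0.034] scene px [253. 215.]
D 0.075 [ 0.495 -0.08   0.075] scene px [220. 184.]
D 0.034 [ 0.497 -0.084  0.034] scene px [221. 197.]
pan [ 0.53844535 -0.28355235  0.051     ]
carrier [[0.654, 0.343, 0.018], [0.655, 0.27, 0.018], [0.407, 0.256, 0.018], [0.407, 0.334, 0.018]]
handle [0.56612992 0.30162139 0.09      ] [0.48916081 0.29625514 0.09      ]
```

View pics/crop0.png

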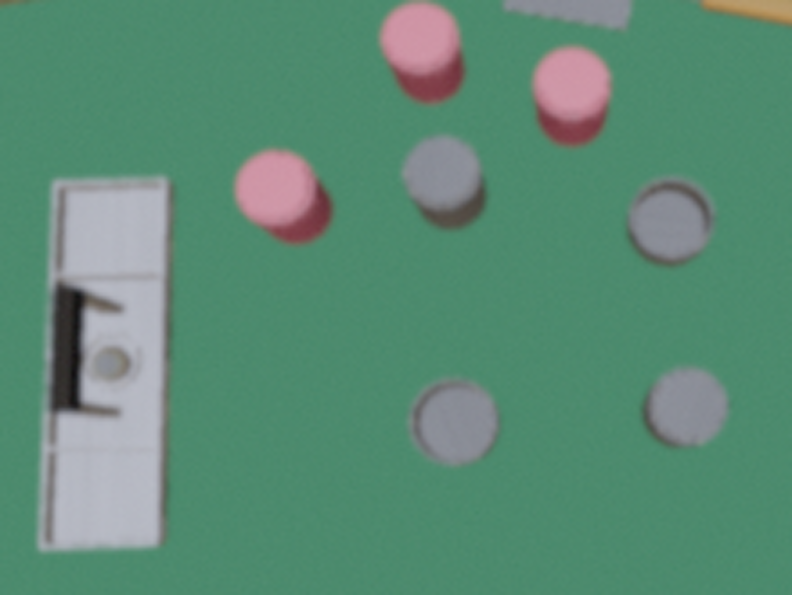

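Choosing: tins are A top (218,157), at about (0.653, 0.075), and D top (286,226), at about (0.495,-0.080). Both agree with the tall grey tins in the scene view at (297,186) and (220,184). B (221,230) and C (281,173) show open rims, so they are cups. The three pink ones are look-alikes. The carrier centre is about (0.531, 0.300) with yaw about 2.7°. I'll go over D first.

>>> play_rows(
  targets="0 0 0 0.7 1; 0 0 0 0.7 1; 0.63 -0.93 0 0 1; 0.63 -0.93 0 0 1; 0.63 -0.93 0 0 1; 0.63 -0.93 0 0 1; 0.63 -0.93 0 0 1; 0.63 -0.93 0 0 1; 0.63 -0.93 0 0 1; 0.63 -0.93 0 0 1; 0.63 -0.93 0 0 1; 0.63 -0.93 0 0 1",
)

```text
clock: 1.6
tcp_pos: [0.3559, -0.3094, 0.4043]
tcp_rot: [[0.999, 0.048, -0.0], [0.048, -0.999, 0.001], [-0.0, -0.001, -1.0]]
wrist_force: [0.9, -0.0, 0.8]
finger_gap: 0.999
grip_force: 0.0
```

>>> play_rows(
  targets="0.63 -0.93 0.2 0 1; 0.63 -0.93 0.2 0 1; 0.63 -0.93 0.2 0 1; 0.63 -0.93 0.2 0 1; 0.63 -0.93 0.2 0 1; 0.63 -0.93 0.2 0 1; 0.63 -0.93 0.2 0 1; 0.63 -0.93 0.2 0 1; 0 0 0.2 0 1; 0 0 0 0 1; 0 0 0 0 1",
)

```text
clock: 2.98
tcp_pos: [0.4954, -0.081, 0.3506]
tcp_rot: [[0.999, 0.047, -0.0], [0.047, -0.999, -0.0], [-0.0, 0.0, -1.0]]
wrist_force: [0.5, -0.5, 0.4]
finger_gap: 1.001
grip_force: 0.0
```

```bash
python3 - <<'E'
from h import *
im=get_image("wrist"); save("w1",im["color"]); np.savez("w1.npz",**im)
s=sense();print(s["tcp_pos"],np.round(s["tcp_rot"],3).tolist()); print(proj(im,(.495,-.08,.075)), proj(im,(s["tcp_pos"][0],s["tcp_pos"][1],.075)))
E
```

```text
[ 0.49553273 -0.08111697  0.35083359] [[0.999, 0.047, 0.0], [0.047, -0.999, -0.0], [0.0, 0.0, -1.0]]
[257.69497651 189.85554604] [259.23767863 189.22852243]
```

View pics/w1.png

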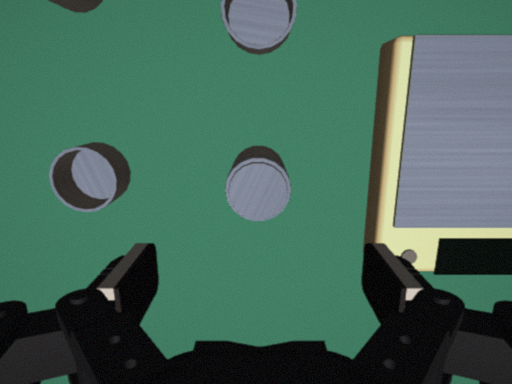

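The wrist view shows the tin lid centred at (258,190), matching the predicted (258,190). The cups at (90,179) and (259,15) are clear of the fingers. Descend and grip.

>>> play_rows(
  targets="0 0 0.96 0 1; 0 0 0.96 0 1; 0 0 0.96 0 1; 0 0 0.96 0 1; 0 0 0.96 0 1; 0 0 0 0 1; 0 0 0 0 0; 0 0 0 0 0; 0 0 0 0 0; 0 0 0 0 0; 0 0 0 0 0; 0 0 0 0 0",
  newtons=40,
)

```text
clock: 4.53
tcp_pos: [0.497, -0.0806, 0.2084]
tcp_rot: [[0.999, 0.048, 0.003], [0.048, -0.999, -0.001], [0.003, 0.001, -1.0]]
wrist_force: [-0.9, -0.6, 6.7]
finger_gap: 0.565
grip_force: 41.5
```

>>> play_rows(
  targets="0 0 -0.5 0 0; 0 0 -1 0 0; 0 0 -1 0 0; 0 0 -1 0 0; 0 0 -0.9 0 0; -0.09 -0.8 0 0 0; -0.09 -0.84 0 0 0; -0.09 -0.84 0 0 0; -0.09 -0.84 0 0 0; -0.09 -0.84 0 0 0; -0.09 -0.84 0 0 0; -0.09 -0.84 0 0 0",
)

```text
clock: 6.02
tcp_pos: [0.4679, 0.0945, 0.3392]
tcp_rot: [[0.999, 0.049, 0.0], [0.049, -0.999, -0.0], [0.0, 0.0, -1.0]]
wrist_force: [-0.1, 0.4, -1.7]
finger_gap: 0.563
grip_force: 41.5
```

>>> play_rows(
  targets="-0.09 -0.84 0 0 0; -0.09 -0.84 0 0 0; -0.09 -0.84 0 0 0; -0.09 -0.84 0 0 0; -0.09 -0.84 0 0 0; -0.09 -0.84 0 0 0; -0.09 -0.84 0 0 0; -0.09 -0.84 0 0 0; 0 0 0 0 0; 0 0 0 0 0; 0 0 0 0 0",
)

```text
clock: 7.4
tcp_pos: [0.4371, 0.2933, 0.3387]
tcp_rot: [[0.999, 0.048, -0.0], [0.048, -0.999, -0.0], [-0.0, 0.0, -1.0]]
wrist_force: [0.3, 0.3, -0.9]
finger_gap: 0.57
grip_force: 41.7
```

```bash
python3 - <<'E'
from h import *
im=get_image("wrist"); save("w2",im["color"]); np.savez("w2.npz",**im)
s=sense();print(s["tcp_pos"],np.round(s["tcp_rot"],3).tolist(),s["finger_gap"]); 
c,x,y=np.array([.531,.301]),np.array([.9989,.047]),np.array([-.047,.9989])
for a,b in((-.126,.038),(-.126,-.038),(.126,.038),(.126,-.038)): print(proj(im,[*(c+a*x+b*y),.018]))
E
```

```text
[0.43720024 0.2933104  0.33872476] [[0.999, 0.048, -0.0], [0.048, -0.999, -0.0], [-0.0, 0.0, -1.0]] 0.5665585441901035
[212.73226092 211.09470018]
[298.03339552 211.11756815]
[ 200.0133593  -131.82469354]
[ 308.82346258 -131.69142709]
```

View pics/w2.png

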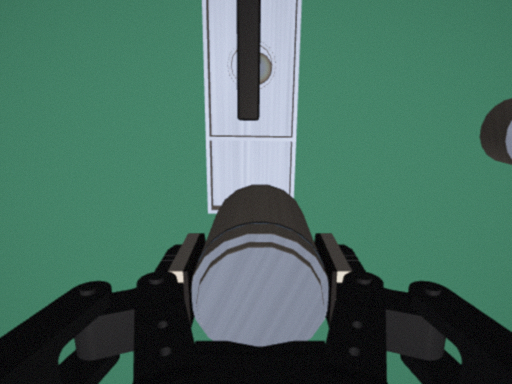

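The wrist view shows the carrier's near end at about (208..295, 213), 3–4 px left of the prediction. The partition is at row 137, the ball at (258,67) and the bar end at (248,118). I'll fit the edges.

```bash
python3 - <<'E'
from h import *
im=dict(np.load("w2.npz")); c=im["color"].astype(int)
m=((c[...,1]-c[...,0])<25)&(c.sum(2)>330)
L=[];R=[]
for v in range(5,206,10):
    q=np.where(m[v,150:350])[0]+150; L.append(ray(im,q[0],v,.018)[:2]); R.append(ray(im,q[-1]+1,v,.018)[:2])
L,R=np.array(L),np.array(R)
for e in(L,R): p=np.polyfit(e[:,0],e[:,1],1); print(np.degrees(np.arctan(p[0])),np.polyval(p,[.438,.531,.624]))
print("width",(L-R)[:,1].mean())
for u in(225,250,280):
    col=m[:,u]; print(u,[ (v,ray(im,u,v,.018).round(4)) for v in (np.where(col[:235])[0].max()+1,)], [v for v in range(120,150) if c[v,u].sum()-c[v-3,u].sum()>60][:3])
print(ray(im,250,137,.018))
k=c.sum(2)[60:125,180:320]<110; vs,us=np.where(k); print("bar px",us.min()+180,us.max()+180,us.mean()+180,vs.max()+60, ray(im,us.mean()+180.5,100,.092))
E
```

```text
1.9479536818741996 [0.33840916 0.34157221 0.34473527]
-4.35158055142437 [0.27223552 0.26515862 0.25808171]
width 0.07244591405384183
225 [(np.int64(199), array([0.4151, 0.3224, 0.018 ]))] [138, 139]
250 [(np.int64(235), array([0.3821, 0.299 , 0.018 ]))] [120, 121, 122]
280 [(np.int64(189), array([0.4265, 0.2745, 0.018 ]))] [139, 140]
[0.47043155 0.30251078 0.018     ]
bar px 238 259 246.91743119266056 119 [0.50067474 0.30335379 0.092     ]
```

```bash
python3 - <<'E'
from h import *
im=dict(np.load("w2.npz")); c=im["color"].astype(int)
for v in(20,50,80,150,170,185):
    g=(c[v,:,1]-c[v,:,0])[180:330]; k=np.where(g<20)[0]+180; a,b=k[0],k[-1]+1
    print(v,a,b,[ray(im,u,v,.018)[:2].round(4).tolist() for u in(a,b)], ray(im,(a+b)/2,v,.018)[:2].round(4))
    if v<110:
        k=np.where(c[v,225:275].sum(1)<100)[0]+225; print("  bar",k[0],k[-1]+1,ray(im,(k[0]+k[-1]+1)/2,v,.092)[:2].round(4))
E
```

```text
20 203 301 [[0.5584, 0.3424], [0.562, 0.2668]] [0.5602 0.3046]
  bar 238 260 [0.5451 0.3041]
50 204 299 [[0.5368, 0.3415], [0.5404, 0.2666]] [0.5386 0.3041]
  bar 238 259 [0.529  0.3038]
80 205 298 [[0.5143, 0.3406], [0.5179, 0.2657]] [0.5161 0.3031]
  bar 258 259 [0.5126 0.2972]
150 207 295 [[0.4577, 0.3385], [0.4613, 0.2639]] [0.4595 0.3012]
170 207 295 [[0.4404, 0.3384], [0.444, 0.2626]] [0.4422 0.3005]
185 208 294 [[0.4271, 0.3374], [0.4307, 0.2625]] [0.4289 0.3   ]
```

>>> play_rows(
  targets="0.07 -0.24 0 0 0; 0 0 0.9 0 0; 0 0 0.9 0 0; 0 0 0.9 0 0; 0 0 0.6 0 0; 0 0 0.3 0 0; 0 0 0.2 0 0; 0 0 0.15 0 0; 0 0 0 0 0; 0 0 0 0 0",
)

```text
clock: 8.7
tcp_pos: [0.4392, 0.3015, 0.2207]
tcp_rot: [[0.999, 0.048, 0.001], [0.048, -0.999, 0.001], [0.001, -0.0, -1.0]]
wrist_force: [0.1, 0.3, -0.9]
finger_gap: 0.564
grip_force: 41.7
```

>>> play_rows(
  targets="0 0 0.12 0 0; 0 0 0.1 0 0; 0 0 0.06 0 0; 0 0 0 0 0; 0 0 0 0 0",
)

```text
clock: 9.32
tcp_pos: [0.4389, 0.3014, 0.2125]
tcp_rot: [[0.999, 0.048, -0.001], [0.048, -0.999, -0.0], [-0.001, 0.0, -1.0]]
wrist_force: [-2.0, -1.7, 5.6]
finger_gap: 0.562
grip_force: 42.2
```

>>> play_rows(
  targets="0 0 0 0 1; 0 0 0 0 1; 0 0 0 0 1; 0 0 0 0 1; 0 0 -0.3 0 1; 0 0 -0.7 0 1; 0 0 -1 0 1; 0 0 -1 0 1; 0 0 -1 0 1; 0 0 -0.8 0 1",
)

```text
clock: 10.58
tcp_pos: [0.439, 0.3014, 0.3579]
tcp_rot: [[0.999, 0.048, 0.002], [0.048, -0.999, 0.001], [0.002, -0.001, -1.0]]
wrist_force: [-1.1, 0.4, -0.2]
finger_gap: 1.004
grip_force: 0.0
```

>>> play_rows(
  targets="0.68 0.79 0 0 1; 0.68 0.79 0 0 1; 0.68 0.79 0 0 1; 0.68 0.79 0 0 1; 0.68 0.79 0 0 1; 0.68 0.79 0 0 1; 0.68 0.79 0 0 1; 0.68 0.79 0 0 1; 0.68 0.79 0 0 1; 0.65 0.77 0 0 1; 0 0 0 0 1; 0 0 0 0 1",
)

```text
clock: 12.08
tcp_pos: [0.6528, 0.0753, 0.3558]
tcp_rot: [[0.999, 0.048, -0.001], [0.048, -0.999, 0.0], [-0.001, -0.001, -1.0]]
wrist_force: [-0.3, 0.6, -0.2]
finger_gap: 0.997
grip_force: 0.0
```

```bash
python3 - <<'E'
from h import *
im=get_image("wrist"); t=get_image("top")
s=sense();print(s["tcp_pos"]); print(proj(im,(.653,.075,.075)), proj(im,(*s["tcp_pos"][:2],.075)))
z=cv2.resize(t["color"][140:290,80:180],None,fx=3.84,fy=3.84*.667,interpolation=cv2.INTER_CUBIC)
save("w3",np.hstack([im["color"],cv2.resize(t["color"][150:285,85:165],(228,384),interpolation=cv2.INTER_CUBIC)]))
for n,p in{"tin":(.438,.3004,.079),"h":(.531,.3037,.092)}.items(): print(n,proj(t,p))
E
```

```text
[0.6525302  0.07585564 0.35579253]
[259.80299694 187.24019637] [258.63966475 187.78997868]
tin [112.37863203 251.86776152]
h [111.55387791 208.72442021]
```

View pics/w3.png

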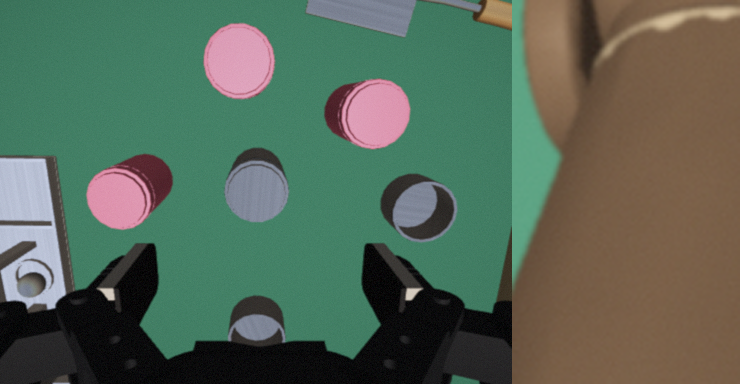

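The grey tin lid is at (257,190), almost on the tool axis at (259,188). The pink tins at (121,197), (239,61) and (374,113) are clear of the fingers. Grip it.

>>> play_rows(
  targets="-0.05 -0.04 0.9 0 1; 0 0 1 0 1; 0 0 1 0 1; 0 0 1 0 1; 0 0 0.7 0 1; 0 0 0.32 0 1; 0 0 0 0 1; 0 0 0 0 0; 0 0 0 0 0; 0 0 0 0 0; 0 0 0 0 0; 0 0 0 0 0",
)

```text
clock: 13.68
tcp_pos: [0.6525, 0.0763, 0.2097]
tcp_rot: [[0.999, 0.048, 0.003], [0.048, -0.999, 0.0], [0.003, -0.0, -1.0]]
wrist_force: [0.3, 1.1, 5.5]
finger_gap: 0.562
grip_force: 41.7
```

>>> play_rows(
  targets="0 0 0 0 0; 0 0 -0.5 0 0; 0 0 -1 0 0; 0 0 -1 0 0; 0 0 -1 0 0; 0 0 -0.9 0 0; 0 0 0 0 0",
)

```text
clock: 14.55
tcp_pos: [0.6525, 0.0762, 0.3433]
tcp_rot: [[0.999, 0.048, 0.006], [0.048, -0.999, 0.0], [0.006, 0.0, -1.0]]
wrist_force: [0.7, -0.0, -1.4]
finger_gap: 0.566
grip_force: 41.5
```

>>> play_rows(
  targets="-0.06 -0.77 0 0 0; -0.06 -0.77 0 0 0; -0.06 -0.77 0 0 0; -0.06 -0.77 0 0 0; -0.06 -0.77 0 0 0; -0.06 -0.77 0 0 0; -0.06 -0.77 0 0 0; -0.06 -0.77 0 0 0; -0.06 -0.77 0 0 0; -0.04 -0.8 0 0 0; 0 0 0 0 0; 0 0 0 0 0",
)

```text
clock: 16.05
tcp_pos: [0.623, 0.307, 0.34]
tcp_rot: [[0.999, 0.049, -0.0], [0.049, -0.999, -0.001], [-0.0, 0.001, -1.0]]
wrist_force: [0.2, -0.3, -1.3]
finger_gap: 0.558
grip_force: 41.7
```

```bash
python3 - <<'E'
from h import *
im=get_image("wrist"); t=get_image("scene"); s=sense();print(s["tcp_pos"],s["finger_gap"])
save("w4",np.hstack([im["color"],cv2.resize(t["color"][130:200,270:370],(280,196),interpolation=cv2.INTER_CUBIC).repeat(1,0) if 0 else np.vstack([cv2.resize(t["color"][120:200,265:365],(280,224),interpolation=cv2.INTER_CUBIC),np.zeros((160,280,3),np.uint8)])]))
x,y=np.array([.9994,.035]),np.array([-.035,.9994])
for a,b in((.126,.038),(.126,-.038)): print(proj(im,[*(np.array([.531,.3037])+a*x+b*y),.018]))
c=im["color"].astype(int)
for v in(195,205,213,220,228):
    g=(c[v,:,1]-c[v,:,0])[180:330]; k=np.where(g<20)[0]+180
    if len(k): print(v,k[0],k[-1]+1)
E
```

```text
[0.62320205 0.30631356 0.34004025] 0.567950075471633
[214.55759044 135.98011067]
[304.55855742 137.21335979]
195 216 301
205 216 301
213 216 302
220 215 305
228 212 308
```

View pics/w4.png

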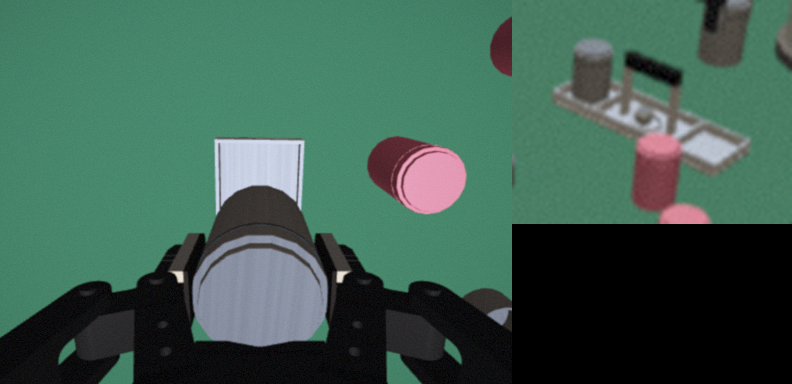

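The wrist view shows the far end of the carrier at (215..304, 138), matching the prediction. In the scene crop the first tin stands upright in cell_a and the ball is in its pocket. Lower the second tin.

>>> play_rows(
  targets="0.05 -0.01 0.3 0 0; 0 0 0.9 0 0; 0 0 0.9 0 0; 0 0 0.9 0 0; 0 0 0.5 0 0; 0 0 0.3 0 0; 0 0 0.15 0 0; 0 0 0 0 0; 0 0 0 0 0",
)

```text
clock: 17.27
tcp_pos: [0.625, 0.3076, 0.2228]
tcp_rot: [[0.999, 0.048, 0.002], [0.048, -0.999, 0.001], [0.002, -0.001, -1.0]]
wrist_force: [-0.2, 0.5, -1.6]
finger_gap: 0.563
grip_force: 41.7
```

>>> play_rows(
  targets="0 0 0.1 0 0; 0 0 0.1 0 0; 0 0 0.05 0 0; 0 0 0 0 0; 0 0 0 0 0",
)

```text
clock: 17.9
tcp_pos: [0.6245, 0.3074, 0.2141]
tcp_rot: [[0.999, 0.048, -0.0], [0.048, -0.999, -0.0], [-0.0, 0.0, -1.0]]
wrist_force: [-0.2, -0.2, -0.9]
finger_gap: 0.563
grip_force: 41.8
```

>>> play_rows(
  targets="0 0 0.03 0 0; 0 0 0.02 0 0; 0 0 0 0 0",
)

```text
clock: 18.27
tcp_pos: [0.6247, 0.3074, 0.2138]
tcp_rot: [[0.999, 0.048, 0.0], [0.048, -0.999, -0.0], [0.0, 0.0, -1.0]]
wrist_force: [-2.3, -0.2, 5.8]
finger_gap: 0.561
grip_force: 42.2
```

>>> play_rows(
  targets="0 0 0 0 1; 0 0 0 0 1; 0 0 0 0 1; 0 0 0 0 1; 0 0 -0.3 0 1; 0 0 -0.7 0 1; 0 0 -1 0 1; 0 0 -1 0 1; 0 0 -1 0 1; 0 0 -0.5 0 1",
)

```text
clock: 19.52
tcp_pos: [0.6253, 0.3077, 0.3522]
tcp_rot: [[0.999, 0.048, 0.006], [0.048, -0.999, 0.002], [0.006, -0.002, -1.0]]
wrist_force: [-0.5, -0.7, -0.3]
finger_gap: 0.999
grip_force: 0.0
```

>>> play_rows(
  targets="-0.63 0 0 0.08 1; -0.63 0 0 0 1; -0.63 0 0 0 1; -0.63 0 0 0 1; -0.6 -0.03 0 0 1; 0 0 0 0 1; 0 0 0 0 1",
)

```text
clock: 20.4
tcp_pos: [0.5315, 0.3048, 0.3481]
tcp_rot: [[0.999, 0.035, 0.001], [0.035, -0.999, 0.0], [0.001, -0.0, -1.0]]
wrist_force: [0.2, -0.2, -0.5]
finger_gap: 0.995
grip_force: 0.0
```

```bash
python3 - <<'E'
from h import *
im=get_image("wrist"); t=get_image("scene"); s=sense();print(s["tcp_pos"],np.round(s["tcp_rot"],3).tolist())
save("w5",np.hstack([im["color"],np.vstack([cv2.resize(t["color"][120:200,265:365],(280,224),interpolation=cv2.INTER_CUBIC),np.zeros((160,280,3),np.uint8)])]))
x=np.array([.9994,.035])
for a in(-.04,0,.04): print("bar",proj(im,[*(np.array([.531,.3037])+a*x),.092]))
for a in(-.093,.093): print("tin",proj(im,[*(np.array([.531,.3037])+a*x),.079]))
E
```

```text
[0.53172209 0.30474555 0.34796132] [[0.999, 0.034, 0.001], [0.034, -0.999, 0.0], [0.001, -0.0, -1.0]]
bar [260.86613866 251.74434864]
bar [260.88880318 198.01896868]
bar [260.91357173 139.30608977]
tin [260.78079896 306.23041874]
tin [260.87315886  55.21950043]
```

View pics/w5.png

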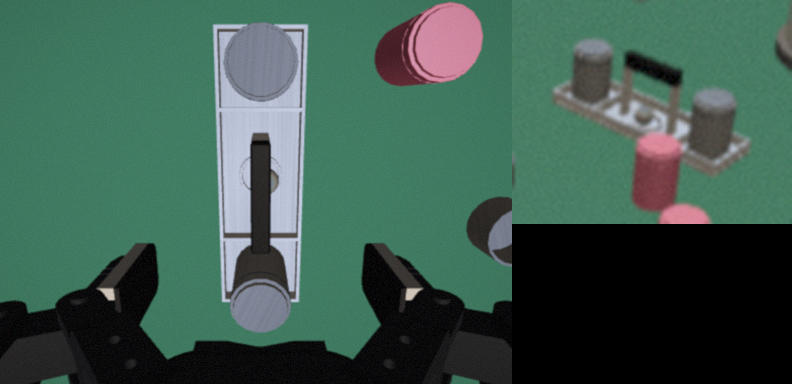

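The wrist view shows the bar along column 261, rows 142–252, as predicted. The tins are upright at (260,61) and (260,305), one in each cell, and the ball is in its pocket at (268,180). Grip the handle.

>>> play_rows(
  targets="-0.04 0.05 0.6 0 1; 0 0 0.9 0 1; 0 0 0.9 0 1; 0 0 0.8 0 1; 0 0 0.4 0 1; 0 0 0.1 0 1; 0 0 0 0 1; 0 0 0 0 0.45; 0 0 0 0 0.3; 0 0 0 0 0.25; 0 0 0 0 0.2; 0 0 0 0 0.15",
  newtons=90,
)

```text
clock: 22.0
tcp_pos: [0.5299, 0.3036, 0.2369]
tcp_rot: [[0.999, 0.034, 0.001], [0.034, -0.999, 0.001], [0.001, -0.001, -1.0]]
wrist_force: [-0.9, 1.1, 0.5]
finger_gap: 0.161
grip_force: 32.0
```

>>> play_rows(
  targets="0 0 0 0 0; 0 0 0 0 0; 0 0 0 0 0; 0 0 0 0 0; 0 0 0 0 0",
)

```text
clock: 22.62
tcp_pos: [0.5299, 0.3036, 0.237]
tcp_rot: [[0.999, 0.034, 0.0], [0.034, -0.999, 0.001], [0.0, -0.001, -1.0]]
wrist_force: [-1.0, 3.6, 3.6]
finger_gap: 0.145
grip_force: 88.1
```

>>> play_rows(
  targets="0 0 -0.1 0 0; 0 0 -0.2 0 0; 0 0 -0.3 0 0; 0 0 -0.4 0 0; 0 0 -0.5 0 0; 0 0 -0.6 0 0; 0 0 -0.6 0 0; 0 0 -0.6 0 0; 0 0 -0.5 0 0; 0 0 -0.3 0 0; 0 0 -0.2 0 0; 0 0 -0.1 0 0",
)

```text
clock: 24.12
tcp_pos: [0.5297, 0.3032, 0.3686]
tcp_rot: [[0.999, 0.034, -0.001], [0.034, -0.999, -0.0], [-0.001, 0.0, -1.0]]
wrist_force: [-0.2, -0.2, -6.7]
finger_gap: 0.144
grip_force: 87.7
```

```bash
python3 - <<'E'
from h import *
im=get_image("wrist"); t=get_image("scene"); s=sense();print(s["tcp_pos"],s["wrist_force"],s["ft_torque"],s["finger_gap"],s["grip_force"])
save("w6",np.hstack([im["color"],np.vstack([cv2.resize(t["color"][90:190,250:375],(280,224),interpolation=cv2.INTER_CUBIC),np.zeros((160,280,3),np.uint8)])]))
E
```

```text
[0.52975986 0.30319826 0.3684747 ] [ 0.7405042   0.48149292 -6.3910378 ] [ 0.02938693  0.01430539 -0.00084242] 0.1462485781671305 87.73520708084106
```

View pics/w6.png

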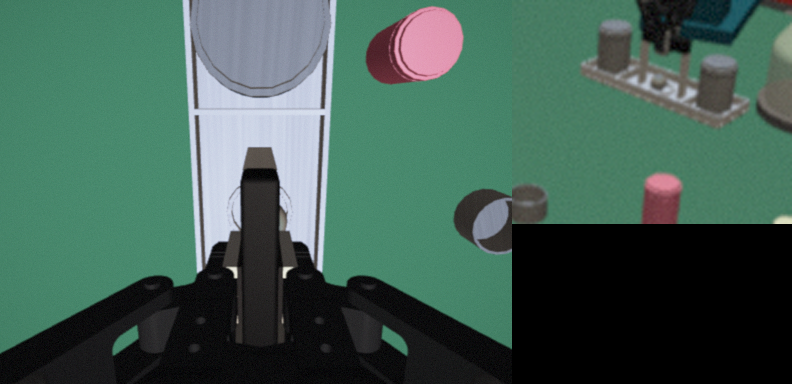

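The carrier is lifted level with both tins upright, and the 6.5 N load fits. Travel to the pan, with gentle ramps.

>>> play_rows(
  targets="0 0.1 0 0 0; 0 0.2 0 0 0; 0 0.3 0 0 0; 0 0.4 0 0 0; -0.02 0.5 0 0 0; -0.02 0.6 0 0 0; -0.02 0.6 0 0 0; -0.02 0.6 0 0 0; -0.02 0.6 0 0 0; -0.02 0.6 0 0 0; -0.02 0.6 0 0 0; -0.02 0.6 0 0 0",
)

```text
clock: 25.72
tcp_pos: [0.5309, 0.131, 0.3687]
tcp_rot: [[0.999, 0.034, 0.0], [0.034, -0.999, 0.0], [0.0, -0.0, -1.0]]
wrist_force: [0.7, 0.3, -6.6]
finger_gap: 0.147
grip_force: 87.8
```

>>> play_rows(
  targets="-0.02 0.6 0 0 0; -0.02 0.6 0 0 0; -0.02 0.6 0 0 0; -0.02 0.6 0 0 0; -0.02 0.6 0 0 0; -0.02 0.6 0 0 0; -0.02 0.6 0 0 0; -0.02 0.6 0 0 0; -0.02 0.6 0 0 0; -0.02 0.6 0 0 0; -0.02 0.6 0 0 0; -0.02 0.6 0 0 0",
)

```text
clock: 27.22
tcp_pos: [0.5312, -0.0852, 0.3687]
tcp_rot: [[0.999, 0.034, 0.0], [0.034, -0.999, -0.0], [0.0, 0.0, -1.0]]
wrist_force: [0.4, 0.0, -7.0]
finger_gap: 0.146
grip_force: 87.8
```

>>> play_rows(
  targets="0 0.6 0 0 0; 0 0.6 0 0 0; 0 0.6 0 0 0; 0 0.6 0 0 0; 0 0.6 0 0 0; 0 0.6 0 0 0; 0 0.6 0 0 0; 0 0.6 0 0 0; 0 0.5 0 0 0; 0 0.4 0 0 0; 0 0.3 0 0 0; 0 0.2 0 0 0",
)

```text
clock: 28.72
tcp_pos: [0.5376, -0.2703, 0.3686]
tcp_rot: [[0.999, 0.034, -0.0], [0.034, -0.999, 0.0], [-0.0, -0.0, -1.0]]
wrist_force: [0.7, 0.5, -7.2]
finger_gap: 0.145
grip_force: 87.8
```

>>> play_rows(
  targets="0 0.1 0 0 0; 0 0.05 0 0 0; 0 0 0 0 0; 0 0 0 0 0; 0 0 0 0 0; 0 0 0 0 0; 0 0 0 0 0; 0 0 0 0 0",
)

```text
clock: 29.72
tcp_pos: [0.5377, -0.2743, 0.3686]
tcp_rot: [[0.999, 0.035, -0.0], [0.035, -0.999, 0.0], [-0.0, -0.0, -1.0]]
wrist_force: [-0.1, -1.1, -5.7]
finger_gap: 0.146
grip_force: 87.8
```

```bash
python3 - <<'E'
from h import *
t=get_image("scene"); im=get_image("wrist"); s=sense();print(s["clock"],s["tcp_pos"],s["wrist_force"],np.abs(s["joint_vel"]).max(),s["grip_force"])
save("w7",np.hstack([cv2.resize(t["color"][100:290,80:280],(400,380),interpolation=cv2.INTER_CUBIC),cv2.resize(im["color"],(400,380))]))
E
```

```text
29.825 [ 0.53771425 -0.27436596  0.36864988] [-0.77668468  0.3565209  -5.99560528] 0.0038419640620423034 87.81740427017212
```

View pics/w7.png

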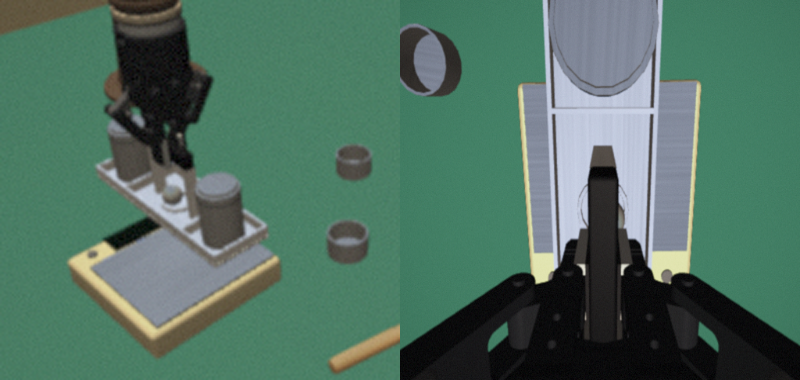

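The carrier hangs level above the pan, about 9 mm off its centre. Both tins are upright in their cells, the ball is in its pocket at (172,193), and the arm is still. Handing in.

```bash
python3 -c "
from cell import close_job
print(close_job())"
```

```text
the job is handed in; nothing more can be done
None
```

The job is handed in: both grey tins stand upright in the carrier's end cells, and the arm holds it still and level by the handle about 8 cm above the pan, roughly 1 cm off its centre; the ball is in its pocket, the cups were left alone, and no verdict was returned.

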